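# Clamp the tin in the shaker and set its dial

### The job

Get the paint-tin shaker ready: swing the orange-handled clamp bail down over the tin until both its arms lie fully home in their catches. Then turn the big black knob clockwise until its white pointer stands at the red mark on the dial, letting go and taking the knob again as often as needed. Let go of everything, and leave the tin standing in its nest and all other things on the counter where they are.

Things in the scene. Friction and masses are not known exactly. Their poses are not given: they have to be found in the camera images.
- shaker: The blue bench shaker, fixed; base 200 (x) x 350 (y) x 45 mm high. Origin: centre of its underside, on the counter; x points to its back, y to its left, z up. On its left half (y = +85 mm) stand the tin and the clamp, on its right half (x = -5, y = -100 mm) the dial. Two hinge posts at x = +85 and two catch pillars at x = -62 mm, all at y = 85 +- 58 mm or just outside, reach 162 mm high.
- bail (a joint): Clamp bail's hinge, rad: 0 = fully closed (level, arms lying in the catches, its stop), growing as its handle swings up and back; stiff, stays where it is left (about 2 N at the handle). The bail is a steel U: two 12 mm round arms 116 mm apart and 175 mm long from the hinge line to the handle, a crossplate with a rubber pad 85 mm from the hinge.
- bail_handle (a point): Middle of the bail's orange round handle bar, 18 mm thick, 100 mm free length along the shaker's y, 175 mm from the hinge line. Free all round; can be pinched from above, fingers before and behind it, or pushed down. When closed it is at x = -90, y = +85, z = 150 mm of the shaker.
- bail_hinge (a point): Middle of the bail's hinge line, which runs along the shaker's y, at x = +85, y = +85, z = 150 mm of the shaker. Axes as the shaker's.
- knob (a joint): Angle of the knob, rad, growing clockwise seen from above; stops at 0 and 5.2. Stays where it is left (0.08 N m). At 0 the pointer stands 2.62 rad anticlockwise of the shaker's x axis.
- knob_grip (a point): On the knob's upright axis, 83 mm above the counter, where to grip the black bar (78 mm long, 22 mm wide, 45 to 99 mm above the counter; a round grey skirt 84 mm across reaches up to 59 mm). x points along the bar to its white pointer end.
- knob_pointer (a point): Point under the knob's white pointer end, 45 mm from the axis.
- mark (a joint): Angle of the red mark on the dial plate, rad, counted as the knob's: pointer and mark agree when knob = mark. The mark is flat and cannot be moved.
- mark_tip (a point): Inner tip of the red mark on the black dial plate, 45 mm from the knob's axis.
- tin: The white paint tin with a red band in the shaker's nest, 75 mm across, 85 high, loose; origin at the centre of its underside, z up. 4 mm of air between lid and pad when the bail is closed.
- black_tin: White tin with a black-and-white label, 75 mm across, 80 high, on the right; loose, origin at the centre of its underside.
- red_spray: Red spray can with yellow cap, 66 mm across, 200 high, on the left; loose, origin at the centre of its underside.
- black_spray: Black spray can with yellow cap, 66 mm across, 210 high, on the left; loose, origin at the centre of its underside.

How it is judged:
By the outcome, as a careful person would: the job done as asked, in the order asked, and still so for the second after the job is handed in, with the robot touching nothing.
It also fails if it takes over 64 s, if anything falls off the work surface, if the arm or the gripper's body presses on something with over 40 N, if the wrist force passes 120 N, or if a joint passes its speed limit or range.

### The arm

A 6-joint arm with a two-finger parallel gripper is mounted at the origin on a cart in front of the work surface, level with it; the furniture and walls round the work are solid. World frame = base frame: x ahead of the robot, y to its left, z up, the work surface at z = 0. Lengths are in m, angles in rad, forces in N, time in s.
With the tool pointing down it reaches from about 0.35 to 0.85 m from the base axis. Payload 8.1 kg.
Tool frame: the origin (TCP) lies between the finger pads; the fingertips stand 11 mm ahead of it and the grasp point (between the pads) lies 8 mm behind it; y points along the fingers, x is the direction in which the jaws open and shut, and the axes are right-handed (so a half turn about y gives the same grasp; the last joint's range is limited). The gripper opens to 93 mm and grips with 3 to 60 N. Pads are 15 mm wide; open, the fingers measure 128 mm over their backs; the gripper's body (75 mm by 188 mm) begins 65 mm behind the grasp point.
Start: joints at [1.229, 0.13, 1.488, -0, 1.523, -0.085], TCP at [0.152, 0.58, 0.23] pointing down, gripper open.
Joint ranges: [-2.96, 2.96], [-0.89, 2.26], [0.02, 2.5], [-1.34, 4.48], [0, 2.73], [-2.66, 2.66]. Speed limits (rad/s): [2.39, 2.39, 2.79, 3.14, 3.14, 3.14].

### API

Orientations are given as a rotation vector (axis times angle).
In Python, from plant import readout, optics, robot gives the robot as it stands.
- The arm moves only by the shell command python3 -m creep 'ROWS' [FORCE]. ROWS is JSON, a list that holds one entry, the list of rows, each a list of 7 numbers: the closure, from 0 (fully open) to 1 (shut), then the shift along the tool's x, y, z in cm, then the turn, a rotation vector about the tool's x, y, z in degrees. In form: [[[grip, x, y, z, wx, wy, wz], ...]]. A call has exactly 8 rows; each row shifts and turns the pose as measured when the row begins, along the tool's axes as they then stand; what a row does not reach is not made up. A row lasts 1/10 s, in which the tool goes at most 50 mm and 8.59 degrees, less where a joint would pass 70% of its speed; a pose out of reach is approached as far as the arm can. A call is refused whole if a number of a shift passes 5 or a number of a turn 8.59, either way. A call with a gripper value outside its range is refused whole. The fingers move at their own pace and stop on an object; FORCE is the grip in N (left out, the last holds). Time passes only in rows, so rows that do not move let the fingers close, or fill a call up. It gives the time, the measured TCP pose, the force and the opening at its end, in the units of the state.
- readout.read_state(): the state, without advancing time (a new reading comes with each control period).
- optics.read_camera(name): name is "scene" or "top" or "wrist"; returns a dict with "frame" (400x640x3 uint8, red, green, blue), "depth" (400x640 float32, m along the optical axis (not along the pixel's ray), 0 where there is no reading), "intrinsics" (3x3 intrinsics, pixels), "R" (3x3) and "t" (3): a world point X has camera coordinates R X + t. Camera axes: x right, y down, z forward; pixel columns grow to the right and rows downward; lengths in m; the calibration is good to about 2 mm. A picture is of the moment at which its call begins.
- robot.close_job(): hands the job in, once; it reports no verdict.
The state is a dict: "t": time; "q": joint angles; "dq": joint speeds; "joint_torque": joint torques, N m; "tool_pos": TCP position; "orientation": TCP orientation; "force": force on the tool from outside, world axes, zero at the start; "wrist_torque": the same for the moment, N m; "opening": finger opening in m.
Only numpy, scipy, OpenCV 4.12 (cv2) and the standard library are available. Lean on these libraries where they do the work, as an engineer would, in place of code of your own. Each camera call takes 0.05 s, during which the arm holds its last target. There are 200 camera calls.

## Working session

There is one attempt and no reset: what is moved stays moved. The work goes in short steps, Python scripts to look and compute and a shell command to move; the robot and the scene stay as the last step left them, time stands still between calls to the robot, and variables do not carry over. Pictures are saved under pics/ and viewed, about 8 in all and at most 12, crops included, and the job is handed in when it is done.

```bash
ls; mkdir -p pics; python3 - <<'E'
from plant import readout, optics
import cv2,numpy as np
s=readout.read_state();print({k:np.round(v,3).tolist() for k,v in s.items()})
for n in("scene","top"):
    c=optics.read_camera(n);cv2.imwrite(f"pics/{n}0.png",c["frame"][:,:,::-1]);np.savez(f"pics/{n}0.npz",**c)
E
```

```text
pics
{'t': 0.0, 'q': [1.229, 0.131, 1.489, 0.0, 1.523, -0.085], 'dq': [0.001, -0.001, -0.0, 0.001, 0.0, 0.001], 'joint_torque': [-0.001, -55.987, -49.173, 0.076, 0.037, -0.0], 'tool_pos': [0.152, 0.58, 0.229], 'orientation': [-1.321, -1.017, 1.02], 'force': [0.34, -0.089, 0.116], 'wrist_torque': [0.049, 0.011, 0.024], 'opening': 0.093}
```

View pics/scene0.png

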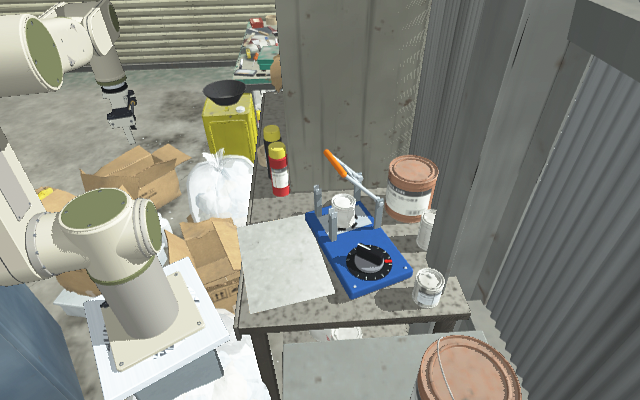

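View pics/top0.png

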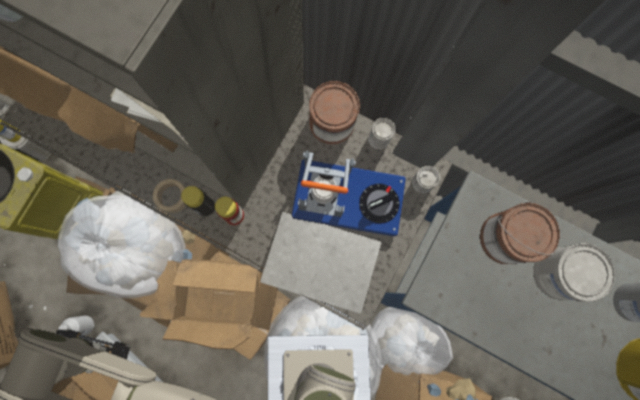

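The scene shows the shaker ahead, with the bail up (orange handle near (335,163) in scene, (325,186) in top). The knob is at about (378,203) in top, with the red mark near (389,188). I'll enlarge the crops.

```bash
python3 - <<'E'
import cv2,numpy as np
a=cv2.imread("pics/top0.png")[140:245,280:420];b=cv2.imread("pics/scene0.png")[140:305,290:450]
a=cv2.resize(a,(700,525)[:2],interpolation=cv2.INTER_CUBIC);cv2.imwrite("pics/topc.png",a)
b=cv2.resize(b,None,fx=3.5,fy=3.5,interpolation=cv2.INTER_CUBIC);cv2.imwrite("pics/scenec.png",b)
for n in("top","scene"):
    c=np.load(f"pics/{n}0.npz");print(n,c["intrinsics"].round(1).tolist(),"cam",(-c["R"].T@c["t"]).round(3), (c["depth"]>0).mean())
E
cat > h.py <<'E'
import numpy as np
def load(n): return np.load(n)
def px(c,u,v,z=None):
    K,R,t=c["intrinsics"],c["R"],c["t"]; C=-R.T@t
    d=R.T@np.linalg.solve(K,[u,v,1.])
    if z is None:
        return C+d*c["depth"][int(round(v)),int(round(u))]
    return C+d*(z-C[2])/d[2]
def proj(c,X):
    p=c["intrinsics"]@(c["R"]@np.asarray(X,float)+c["t"]); return p[:2]/p[2]
E
```

```text
top [[506.8, 0.0, 315.6], [0.0, 506.8, 194.8], [0.0, 0.0, 1.0]] cam [0.302 0.032 1.664] 0.99596484375
scene [[385.3, 0.0, 323.4], [0.0, 385.3, 194.3], [0.0, 0.0, 1.0]] cam [ 0.066 -0.742  0.905] 0.97348046875
```

View pics/topc.png

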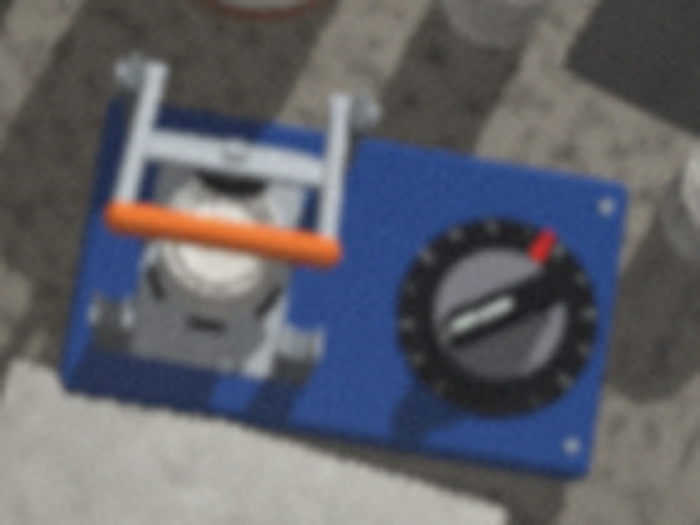

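View pics/scenec.png

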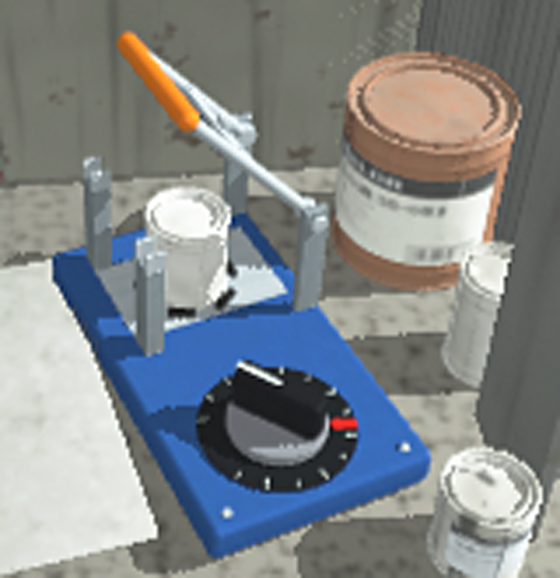

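The top crop shows the blue plate corners at about (112,100), (625,187), (585,475), (65,388) and the orange bar from (112,215) to (338,255). The knob pointer is white towards the lower left (455,328), and the red mark is at the upper right (543,247).

```bash
python3 - <<'E'
from h import *
import cv2
c=load("pics/top0.npz"); s=load("pics/scene0.npz")
P=lambda u,v,z=None:px(c,280+u/5-.4,140+v/5-.4,z)
cr=[P(*p,.045) for p in((625,187),(585,475),(65,388))]
print(np.round(cr,3),[np.linalg.norm(cr[i]-cr[i+1]).round(3) for i in(0,1)])
BR,FR,FL=cr
# fit with knob, orange
y=(FL-FR);yaw=np.arctan2(y[1],y[0])-np.pi/2;y2=BR-FR;yaw2=np.arctan2(y2[1],y2[0]);print("yaw",yaw,yaw2)
o=(BR+FL)/2;o[2]=0;print("origin",o)
# refine: blue top mask minAreaRect
hsv=cv2.cvtColor(c["frame"],cv2.COLOR_RGB2HSV);m=cv2.inRange(hsv,(105,120,40),(125,255,255));m[:140]=0;m[245:]=0;m[:,:280]=0;m[:,420:]=0
v,u=np.nonzero(m);X=np.array([px(c,a,b) for a,b in zip(u,v)]);k=abs(X[:,2]-.045)<.012;print(k.sum(),np.median(X[k],0).round(3))
r=cv2.minAreaRect((X[k][:,:2]*1000).astype(np.float32));print("rect",r)
# orange
m=cv2.inRange(hsv,(5,170,120),(16,255,255));m[:140]=0;m[245:]=0;m[:,:280]=0;m[:,420:]=0
v,u=np.nonzero(m);X=np.array([px(c,a,b) for a,b in zip(u,v)]);print("orange",len(X),np.median(X,0).round(3),X.min(0).round(3),X.max(0).round(3))
for n,p,z in(("knobL",(455,328),.099),("whR",(510,300),.099),("mark out",(548,234),.0475),("mark in",(538,260),.0475),("dial c",(497,316),.0475),("tin",(215,255),None)):print(n,P(*p,z).round(4))
hs=cv2.cvtColor(s["frame"],cv2.COLOR_RGB2HSV);m=cv2.inRange(hs,(5,170,120),(16,255,255));m[:140]=0;m[180:]=0;m[:,:320]=0;m[:,350:]=0
v,u=np.nonzero(m);X=np.array([px(s,a,b) for a,b in zip(u,v)]);print("orange sc",len(X),np.median(X,0).round(3),X.min(0).round(3),X.max(0).round(3))
E
```

```text
[[ 0.654 -0.291  0.045]
 [ 0.465 -0.256  0.045]
 [ 0.527  0.077  0.045]] [np.float64(0.192), np.float64(0.339)]
yaw -0.18255313107968707 -0.18387027742620904
origin [ 0.59044101 -0.10711688  0.        ]
2751 [ 0.581 -0.132  0.043]
rect ((592.9888305664062, -107.39237976074219), (346.457275390625, 197.99615478515625), 79.14118194580078)
orange 180 [ 0.578 -0.018  0.288] [ 0.564 -0.079  0.279] [0.595 0.043 0.296]
knobL [ 0.5535 -0.1691  0.099 ]
whR [ 0.5707 -0.2044  0.099 ]
mark out [ 0.6229 -0.2388  0.0475]
mark in [ 0.6057 -0.2315  0.0475]
dial c [ 0.5692 -0.2033  0.0475]
tin [ 0.5986 -0.019   0.1182]
orange sc 162 [ 0.57  -0.03   0.288] [ 0.066 -0.742  0.082] [0.741 0.17  0.905]
```

```bash
cat >> h.py <<'E'
from scipy.spatial.transform import Rotation as Ro
O=np.array([.592,-.107,0]);YAW=-.187
S=Ro.from_euler('z',YAW).as_matrix()
W=lambda p:O+S@np.asarray(p,float)
def go(s,target,ax):
    """delta (cm, deg) in tool axes; ax = world dir of tool x (yaw), tool z down"""
    R=Ro.from_rotvec(s["orientation"]); x=np.array([np.cos(ax),np.sin(ax),0]);z=np.array([0,0,-1.])
    T=Ro.from_matrix(np.c_[x,np.cross(z,x),z])
    d=np.asarray(target)-s["tool_pos"]
    print("shift now-axes cm",(R.inv().apply(d)*100).round(2),"turn deg",np.degrees((R.inv()*T).as_rotvec()).round(2),"final-axes cm",(T.inv().apply(d)*100).round(2))
E
python3 - <<'E'
from h import *
from plant import readout
s=readout.read_state();print(Ro.from_rotvec(s["orientation"]).as_matrix().round(3))
h=np.array([.578,-.018,.279]);print(W([.085,.085,.15]),W([-.09,.085,.15]),W([-.005,-.1,.083]))
for a in(YAW,YAW+np.pi):
    go(s,h+[0,0,.09],a)
E
```

```text
[[ 0.254 -0.001 -0.967]
 [ 0.967 -0.002  0.254]
 [-0.002 -1.     0.   ]]
[ 0.69132067 -0.03928438  0.15      ] [ 0.51937155 -0.00674977  0.15      ] [ 0.56849596 -0.20432708  0.083     ]
shift now-axes cm [-47.04 -13.96 -56.36] turn deg [-71.06  66.38  66.25] final-axes cm [ 52.95  50.83 -14.03]
shift now-axes cm [-47.04 -13.96 -56.36] turn deg [-67.42 -72.18 -72.28] final-axes cm [-52.95 -50.83 -14.03]
```

Tool y is the approach axis, so I'll fix the helper.

```bash
sed -i 's/;z=np.array(\[0,0,-1.\])/;y=np.array([0,0,-1.])/; s/np.c_\[x,np.cross(z,x),z\]/np.c_[x,y,np.cross(x,y)]/; s/tool z down/tool y down/' h.py
python3 - <<'E'
from h import *
from plant import readout
s=readout.read_state()
h=np.array([.578,-.018,.279])
for a in(YAW,YAW+np.pi):
    go(s,h+[0,0,.09],a)
E
```

```text
shift now-axes cm [-47.04 -13.96 -56.36] turn deg [ 7.0e-02  8.6e+01 -8.0e-02] final-axes cm [ 52.95 -14.03 -50.83]
shift now-axes cm [-47.04 -13.96 -56.36] turn deg [-8.0e-02 -9.4e+01 -7.0e-02] final-axes cm [-52.95 -14.03  50.83]
```

```bash
python3 -m creep '[[[0,0,-1.8,0,0,8.5,0],[0,0,-1.8,0,0,8.5,0],[0,0,-1.8,0,0,8.5,0],[0,0,-1.8,0,0,8.5,0],[0,0,-1.8,0,0,8.5,0],[0,0,-1.8,0,0,8.5,0],[0,0,-1.8,0,0,8.5,0],[0,0,-1.8,0,0,8.5,0]]]'
python3 - <<'E'
from h import *
from plant import readout
s=readout.read_state();print(s["q"])
go(s,np.array([.578,-.018,.279+.09]),YAW)
E
```

```text
t: 0.9
tool_pos: [0.1512, 0.5771, 0.3682]
orientation: [-1.586, -0.082, 0.093]
force: [0.7, -0.3, 0.4]
opening: 0.0929
[ 1.22865493e+00  1.26461449e-01  1.24289067e+00 -4.33074269e-05
  1.79067558e+00  1.11793254e+00]
shift now-axes cm [ 35.85   0.69 -63.85] turn deg [ 1.01 17.06 -0.32] final-axes cm [ 53.    -0.08 -50.53]
```

```bash
python3 -m creep '[[[0,2,0,-3.5,0,8.5,0],[0,2.5,0,-3.2,0,8.5,0],[0,3,0,-2.9,0,0,0],[0,3,0,-2.9,0,0,0],[0,3,0,-2.9,0,0,0],[0,3,0,-2.9,0,0,0],[0,3,0,-2.9,0,0,0],[0,3,0,-2.9,0,0,0]]]'
python3 -m creep '[[[0,3,0,-2.9,0,0,0],[0,3,0,-2.9,0,0,0],[0,3,0,-2.9,0,0,0],[0,3,0,-2.9,0,0,0],[0,3,0,-2.9,0,0,0],[0,3,0,-2.9,0,0,0],[0,3,0,-2.9,0,0,0],[0,0,0,0,0,0,0]]]'
python3 - <<'E'
from h import *
from plant import readout
s=readout.read_state();print(s["q"])
go(s,np.array([.578,-.018,.279+.09]),YAW)
E
```

```text
t: 1.7
tool_pos: [0.3436, 0.2998, 0.3697]
orientation: [-1.585, 0.155, -0.145]
force: [1.2, 0.0, 0.1]
opening: 0.0933
t: 2.5
tool_pos: [0.5166, 0.045, 0.369]
orientation: [-1.586, 0.162, -0.145]
force: [0.3, 0.8, -0.4]
opening: 0.0931
[ 0.00204753 -0.08972209  1.46045601 -0.0203401   1.78391665  0.19293393]
shift now-axes cm [ 7.24  0.04 -4.99] turn deg [ 1.26 -0.46 -0.52] final-axes cm [ 7.2  -0.   -5.05]
```

```bash
python3 -m creep '[[[0,2.5,0,-1.7,0.6,-0.4,-0.5],[0,2.5,0,-1.7,0.6,0,0],[0,2.2,0,-1.6,0,0,0],[0,0,0,0,0,0,0],[0,0,0,0,0,0,0],[0,0,0,0,0,0,0],[0,0,0,0,0,0,0],[0,0,0,0,0,0,0]]]'
python3 - <<'E'
from h import *
from plant import readout,optics
import cv2
s=readout.read_state()
go(s,np.array([.578,-.018,.279+.09]),YAW)
c=optics.read_camera("wrist");np.savez("pics/w1.npz",**c);cv2.imwrite("pics/w1.png",c["frame"][:,:,::-1])
hsv=cv2.cvtColor(c["frame"],cv2.COLOR_RGB2HSV);m=cv2.inRange(hsv,(5,170,100),(16,255,255))
v,u=np.nonzero(m);X=np.array([px(c,a,b) for a,b in zip(u,v)]);X=X[(X[:,2]>.2)&(X[:,2]<.33)];print(len(X),np.median(X,0),X.min(0),X.max(0))
L=(X-O)@S;print("shaker frame",L.min(0).round(3),L.max(0).round(3))
E
```

```text
t: 3.3
tool_pos: [0.5774, -0.017, 0.3667]
orientation: [-1.564, 0.151, -0.142]
force: [-0.0, 0.0, 0.4]
opening: 0.0929
shift now-axes cm [ 0.08 -0.23 -0.09] turn deg [-0.07  0.01 -0.35] final-axes cm [ 0.08 -0.23 -0.09]Traceback (most recent call last):
  File "<stdin>", line 8, in <module>
IndexError: too many indices for array: array is 1-dimensional, but 2 were indexed
```

View pics/w1.png

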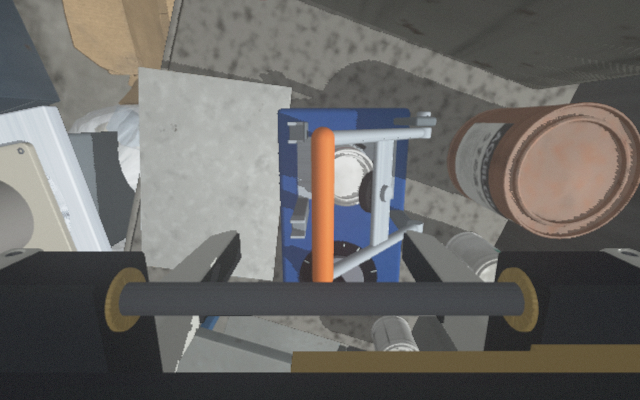

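The wrist view shows the orange bar upright at column about 323, centred between the fingertips (240 and 405). The bar runs from row 130 to below 280.

```bash
python3 - <<'E'
from h import *
c=load("pics/w1.npz")
for u,v in((323,140),(323,200),(323,260),(345,134),(425,134),(348,175),(385,180)):
    X=px(c,u,v);print(u,v,X.round(4),((X-O)@S).round(4),c["frame"][v,u])
E
```

```text
323 140 [0.5872 0.0374 0.2907] [-0.0316  0.141   0.2907] [221 137  85]
323 200 [ 0.5788 -0.0071  0.2908] [-0.0316  0.0957  0.2908] [220 133  82]
323 260 [ 0.5694 -0.0564  0.2905] [-0.0316  0.0455  0.2905] [218 129  76]
345 134 [0.6049 0.0376 0.2706] [-0.0142  0.1445  0.2706] [177 186 191]
425 134 [0.701  0.0146 0.1593] [0.0845 0.1397 0.1593] [181 191 198]
348 175 [ 0.6086 -0.0221  0.1247] [0.0006 0.0865 0.1247] [221 223 220]
385 180 [ 0.6401 -0.0176  0.214 ] [0.0306 0.0968 0.214 ] [193 202 210]
```

```bash
python3 -m creep '[[[0.5,0,1.5,0,0,0,0],[0.5,0,2,0,0,0,0],[0.5,0,2,0,0,0,0],[0.5,0,2,0,0,0,0],[0.5,0,1.7,0,0,0,0],[1,0,0,0,0,0,0],[1,0,0,0,0,0,0],[1,0,0,0,0,0,0]]]' 15
python3 - <<'E'
from h import *
from plant import readout
s=readout.read_state();p=(s["tool_pos"]-O)@S;print("shaker TCP",p.round(4))
for k in np.linspace(.846,0,13): print(round(k,3),np.round([8.5-17.6*np.cos(k),15-.8+17.6*np.sin(k)],2))
E
```

```text
t: 4.15
tool_pos: [0.5769, -0.0134, 0.2767]
orientation: [-1.564, 0.142, -0.144]
force: [0.3, 0.4, -0.1]
opening: 0.0337
shaker TCP [-0.0323  0.0892  0.2767]
0.846 [-3.17 27.38]
0.776 [-4.07 26.52]
0.705 [-4.9  25.61]
0.635 [-5.67 24.63]
0.564 [-6.37 23.61]
0.494 [-7.   22.54]
0.423 [-7.55 21.42]
0.353 [-8.02 20.28]
0.282 [-8.4 19.1]
0.212 [-8.71 17.89]
0.141 [-8.93 16.67]
0.07 [-9.06 15.44]
0.0 [-9.1 14.2]
```

```bash
python3 -m creep '[[[1,0,0.2,0,0,0,0],[1,0,0,0,0,0,0],[1,0,0,0,0,0,0],[1,-0.9,0.9,0,0,0,0],[1,-0.8,0.9,0,0,0,0],[1,-0.8,1,0,0,0,0],[1,-0.7,1,0,0,0,0],[1,0,0,0,0,0,0]]]' 20
python3 - <<'E'
from h import *
from plant import readout
s=readout.read_state();p=(s["tool_pos"]-O)@S;print("shaker TCP",p.round(4))
E
```

```text
t: 4.95
tool_pos: [0.5503, -0.008, 0.2434]
orientation: [-1.564, 0.128, -0.158]
force: [2.2, 0.2, -4.2]
opening: 0.0174
shaker TCP [-0.0593  0.0895  0.2434]
```

```bash
python3 -m creep '[[[1,-0.65,1,0,0,0,0],[1,-0.6,1.1,0,0,0,0],[1,-0.5,1.1,0,0,0,0],[1,-0.45,1.1,0,0,0,0],[1,-0.4,1.2,0,0,0,0],[1,-0.3,1.2,0,0,0,0],[1,-0.2,1.2,0,0,0,0],[1,0,0,0,0,0,0]]]'
python3 - <<'E'
from h import *
from plant import readout
s=readout.read_state();p=(s["tool_pos"]-O)@S;print("shaker TCP",p.round(4))
E
```

```text
t: 5.75
tool_pos: [0.5216, -0.0024, 0.1621]
orientation: [-1.564, 0.125, -0.162]
force: [4.0, 0.5, -3.3]
opening: 0.0175
shaker TCP [-0.0886  0.0896  0.1621]
```

```bash
python3 -m creep '[[[1,-0.1,0.8,0,0,0,0],[1,-0.1,0.7,0,0,0,0],[1,0,0.5,0,0,0,0],[1,0,0.5,0,0,0,0],[1,0,0.5,0,0,0,0],[1,0,0,0,0,0,0],[1,0,0,0,0,0,0],[1,0,0,0,0,0,0]]]'
python3 - <<'E'
from h import *
from plant import readout
s=readout.read_state();p=(s["tool_pos"]-O)@S;print("shaker TCP",p.round(4),s["force"])
E
```

```text
t: 6.55
tool_pos: [0.5206, -0.002, 0.1356]
orientation: [-1.564, 0.125, -0.161]
force: [-1.2, 0.7, 0.4]
opening: 0.0173
shaker TCP [-0.0897  0.0899  0.1356] [-1.18170027  0.74060259  0.40136521]
```

```bash
python3 -m creep '[[[0.5,0,0,0,0,0,0],[0.5,0,0,0,0,0,0],[0.5,0,-2,0,0,0,0],[0.5,0,-2,0,0,0,0],[0.5,0,-1.5,0,0,0,0],[1,0,0,0,0,0,0],[1,0,0,0,0,0,0],[1,0,0,0,0,0,0]]]'
python3 - <<'E'
from h import *
from plant import readout,optics
import cv2
s=readout.read_state();p=(s["tool_pos"]-O)@S;print("shaker TCP",p.round(4),s["force"])
for n in("wrist","top"):
    c=optics.read_camera(n);np.savez(f"pics/{n}2.npz",**c);cv2.imwrite(f"pics/{n}2.png",c["frame"][:,:,::-1])
c=load("pics/wrist2.npz")
x=W([-.09,.13,.159]);print(proj(c,x))
for y in(.12,.13,.06,.05):
    u,v=proj(c,W([-.09,y,.159])); 
    if 0<=u<640 and 0<=v<400:
        X=px(c,u,v);print(u,v,((X-O)@S).round(4),c["frame"][int(v),int(u)])
E
```

```text
t: 7.35
tool_pos: [0.5188, -0.002, 0.1891]
orientation: [-1.564, 0.127, -0.16]
force: [-0.3, 0.3, 0.3]
opening: 0.0269
shaker TCP [-0.0915  0.0895  0.1891] [-0.28104559  0.27349415  0.2915896 ]
[325.13330726 169.86876881]
325.0306664686542 186.17199565593327 [-0.09    0.1199  0.1587] [231 147  92]
325.1333072633729 169.86876881461725 [-0.09    0.13    0.1591] [231 145  91]
324.4673347792977 275.65030049206126 [-0.09    0.0599  0.1588] [227 138  81]
324.3813556965281 289.3070194783325 [-0.094   0.1198  0.2784] [75 72 76]
```

View pics/wrist2.png

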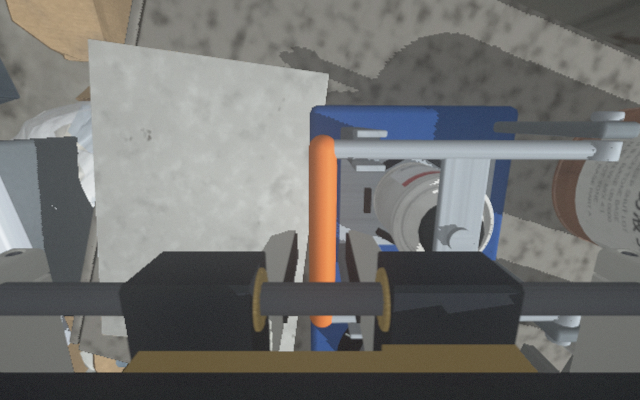

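The wrist view shows the bar level at z = 0.159 top, with the arms over the catches. I'll press on it with shut fingers to confirm it is on its stop.

```bash
python3 -m creep '[[[1,0.1,0.5,0,0,0,0],[1,0,0.5,0,0,0,0],[1,0,0.5,0,0,0,0],[1,0,0.3,0,0,0,0],[1,0,0.3,0,0,0,0],[1,0,0.3,0,0,0,0],[1,0,0.3,0,0,0,0],[1,0,0.3,0,0,0,0]]]'
python3 -m creep '[[[1,0,0.3,0,0,0,0],[1,0,0.3,0,0,0,0],[1,0,0.3,0,0,0,0],[1,0,0.3,0,0,0,0],[1,0,0,0,0,0,0],[1,0,0,0,0,0,0],[1,0,0,0,0,0,0],[1,0,0,0,0,0,0]]]'
```

```text
t: 8.25
tool_pos: [0.5194, -0.0021, 0.1697]
orientation: [-1.565, 0.127, -0.158]
force: [-15.7, 0.9, 25.9]
opening: 0.0004
t: 9.05
tool_pos: [0.5195, -0.0021, 0.1701]
orientation: [-1.566, 0.124, -0.16]
force: [-1.4, 1.0, 5.1]
opening: 0.0002
```

```bash
python3 -m creep '[[[1,0,-3,0,0,0,0],[0.4,0,-4,0,0,0,0],[0.4,0,-3,0,0,0,0],[0.4,2,0,-4,0,0,0],[0.4,2,0,-4,0,0,0],[0.4,2,0,-4,0,0,0],[0.4,2,0,-4,0,0,0],[0,0.3,0,-3,0,0,0]]]'
python3 -m creep '[[[0,0,0,0,0,-8.5,0],[0,0,0,0,0,-8.5,0],[0,0,0,0,0,-8.5,0],[0,0,0,0,0,-8.5,0],[0,0,0,0,0,0,0],[0,0,0,0,0,0,0],[0,0,0,0,0,0,0],[0,0,0,0,0,0,0]]]'
python3 - <<'E'
from h import *
from plant import readout,optics
import cv2
s=readout.read_state();print(((s["tool_pos"]-O)@S).round(4),s["q"].round(2) if hasattr(s["q"],'round') else s["q"])
for n in("wrist","top"):
    c=optics.read_camera(n);np.savez(f"pics/{n}3.npz",**c);cv2.imwrite(f"pics/{n}3.png",c["frame"][:,:,::-1])
c=load("pics/wrist3.npz");u,v=proj(c,W([-.005,-.1,.099]));print(u,v)
go(s,W([-.005,-.1,.16]),np.radians(23))
E
```

```text
t: 9.85
tool_pos: [0.5659, -0.2056, 0.2701]
orientation: [-1.565, 0.121, -0.149]
force: [-0.3, 0.9, -0.5]
opening: 0.0519
t: 10.65
tool_pos: [0.5638, -0.2118, 0.2632]
orientation: [-1.545, -0.337, 0.322]
force: [-0.5, -0.7, -0.5]
opening: 0.0931
[-0.0082 -0.1082  0.2632] [-0.45  0.12  1.44  0.01  1.58 -0.87]
327.94776478598607 184.0532005817613
shift now-axes cm [ 0.63 10.32  0.51] turn deg [0.09 1.06 0.55] final-axes cm [ 0.72 10.32  0.5 ]
```

View pics/wrist3.png

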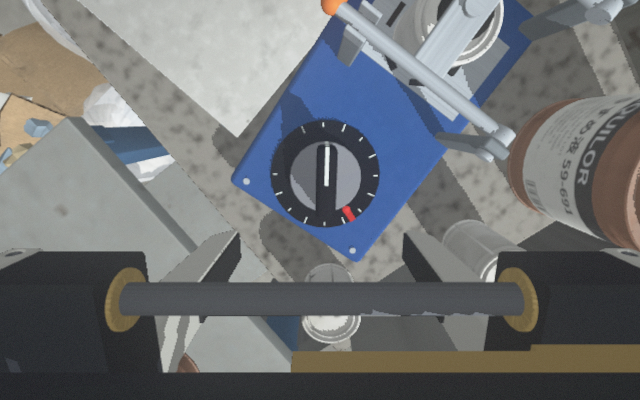

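The wrist view shows the knob bar upright at column about 326, with the white line in its upper half and the red mark at (348,213). I'll enlarge it for accuracy.

```bash
python3 - <<'E'
import cv2
a=cv2.imread("pics/wrist3.png")[115:235,265:385];cv2.imwrite("pics/wc.png",cv2.resize(a,None,fx=5,fy=5,interpolation=cv2.INTER_CUBIC))
E
```

```text
(no output)
```

View pics/wc.png

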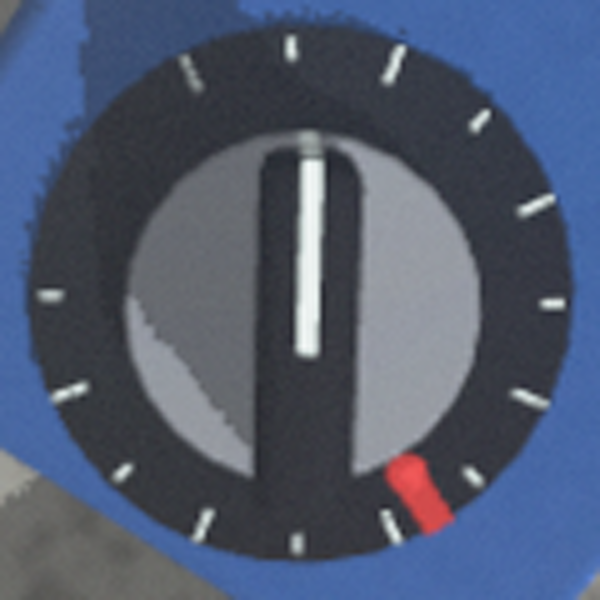

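```bash
cat >> h.py <<'E'
def rep(c,f,off,items):
    o={}
    for n,(u,v,z) in items.items():
        X=px(c,off[0]+u/f-.4,off[1]+v/f-.4,z); o[n]=(X-O)@S; print(n,o[n].round(4))
    return o
E
python3 - <<'E'
from h import *
c=load("pics/wrist3.npz")
o=rep(c,5,(265,115),dict(wt=(312,160,.099),wi=(307,352,.099),lt=(262,170,.099),lb=(255,470,.099),rt=(362,180,.099),rb=(354,470,.099),mi=(402,465,.047),mo=(440,525,.047),dl=(28,295,.047),dr=(572,295,.047),dt=(300,25,.047),db=(300,562,.047),sl=(127,300,.059),sr=(480,300,.059)))
A=np.array([-.005,-.1]);ctr=(o['dl']+o['dr']+o['dt']+o['db'])/4;print("dial ctr",ctr,"depth z",[((px(c,265+u/5,115+v/5)-O)@S)[2].round(4) for u,v in((310,300),(420,485),(200,250))])
an=lambda p,q:np.degrees(np.arctan2(*(p-q)[1::-1]))
for a in(A,ctr[:2]):
  print("white dir",an(o['wt'],o['wi']),"bar",an(o['lt'],o['lb']),an(o['rt'],o['rb']),"mark inner",an(o['mi'][:2],a),"outer",an(o['mo'][:2],a),np.hypot(*(o['mi'][:2]-a)))
E
```

```text
wt [-0.028  -0.0688  0.099 ]
wi [-0.0061 -0.102   0.099 ]
lt [-0.0353 -0.0762  0.099 ]
lb [-0.0005 -0.1294  0.099 ]
rt [-0.0173 -0.0663  0.099 ]
rb [ 0.0169 -0.1174  0.099 ]
mi [ 0.037  -0.1203  0.047 ]
mo [ 0.054  -0.1276  0.047 ]
dl [-0.0623 -0.1369  0.047 ]
dr [ 0.0458 -0.0622  0.047 ]
dt [-0.0444 -0.0478  0.047 ]
db [ 0.0306 -0.1556  0.047 ]
sl [-0.0423 -0.122   0.059 ]
sr [ 0.0257 -0.0751  0.059 ]
dial ctr [-0.00755362 -0.10062333  0.047     ] depth z [np.float64(0.0984), np.float64(0.0493), np.float64(0.0597)]
white dir 123.45477561290116 bar 123.14711737892759 123.83747585528525 mark inner -25.766635998444116 outer -25.02956422880156 0.04660576665243154
white dir 123.45477561290116 bar 123.14711737892759 123.83747585528525 mark inner -23.798319351799304 outer -23.62674453073031 0.04866323423168316
```

```bash
python3 - <<'E'
from h import *
from plant import readout
s=readout.read_state();go(s,W([-.0078,-.0998,.08]),np.radians(22.8))
E
```

```text
shift now-axes cm [ 0.34 18.33  0.7 ] turn deg [0.1  1.31 0.55] final-axes cm [ 0.5  18.33  0.68]
```

```bash
python3 -m creep '[[[0,0.4,2.5,0.7,0,1.3,0.5],[0,0,2.5,0,0,0,0],[0,0,2.5,0,0,0,0],[0,0,2.5,0,0,0,0],[0,0,2.5,0,0,0,0],[0,0,0,0,0,0,0],[0,0,0,0,0,0,0],[0,0,0,0,0,0,0]]]'
python3 - <<'E'
from h import *
from plant import readout
s=readout.read_state();go(s,W([-.0078,-.0998,.08]),np.radians(22.8))
E
```

```text
t: 11.55
tool_pos: [0.5675, -0.2041, 0.1389]
orientation: [-1.555, -0.313, 0.302]
force: [0.3, -0.7, -0.6]
opening: 0.0929
shift now-axes cm [-0.17  5.89  0.15] turn deg [ 0.39 -0.37  0.31] final-axes cm [-0.14  5.89  0.11]
```

```bash
python3 -m creep '[[[0,-0.1,1.5,0.1,0.3,-0.3,0.3],[0,0,1.5,0,0,0,0],[0.4,0,1.5,0,0,0,0],[0.4,0,1.3,0,0,0,0],[1,0,0,0,0,0,0],[1,0,0,0,0,0,0],[1,0,0,0,0,0,0],[1,0,0,0,0,0,0]]]' 25
python3 - <<'E'
from h import *
from plant import readout
s=readout.read_state();go(s,W([-.0078,-.0998,.08]),np.radians(22.8));print(s["q"],s["force"],s["wrist_torque"])
E
```

```text
t: 12.35
tool_pos: [0.5681, -0.2046, 0.079]
orientation: [-1.552, -0.314, 0.309]
force: [0.3, 0.2, 0.6]
opening: 0.0496
shift now-axes cm [-0.17 -0.1   0.17] turn deg [ 0.25 -0.06  0.16] final-axes cm [-0.17 -0.1   0.18]
[-4.29938550e-01  2.53708438e-01  1.63189409e+00 -1.03012570e-03
  1.25092969e+00 -8.26426711e-01] [0.34859259 0.17626775 0.57394583] [-0.07268329  0.0279645  -0.03726227]
```

```bash
python3 -m creep '[[[1,-0.15,-0.1,0.15,0,0,0],[1,0,0,0,0,0,0],[1,0,0,0,0,0,0],[1,0,0,0,0,0,0],[1,0,0,0,0,0,0],[1,0,0,0,0,4,0],[1,0,0,0,0,5,0],[1,0,0,0,0,5,0]]]' 30
python3 - <<'E'
from h import *
from plant import readout
s=readout.read_state();print((s["tool_pos"]-O)@S);go(s,W([-.0078,-.0998,.08]),np.radians(22.8));print(s["q"][5],s["force"],s["wrist_torque"])
E
```

```text
t: 13.15
tool_pos: [0.5678, -0.2038, 0.0819]
orientation: [-1.573, -0.122, 0.109]
force: [4.2, 0.2, -1.1]
opening: 0.0216
[-0.00573571 -0.0996075   0.08192514]
shift now-axes cm [-0.2   0.19  0.05] turn deg [  0.38 -14.38   0.39] final-axes cm [-0.18  0.19  0.1 ]
-0.5757611063197292 [ 4.24530423  0.24052715 -1.08614836] [-0.12722808  0.11425661  0.08832418]
```

```bash
python3 -m creep '[[[1,0,0,0,0,6,0],[1,0,0,0,0,6,0],[1,0,0,0,0,6,0],[1,0,0,0,0,6,0],[1,0,0,0,0,6,0],[1,0,0,0,0,6,0],[1,0,0,0,0,6,0],[1,0,0,0,0,6,0]]]'
python3 - <<'E'
from h import *
from plant import readout
s=readout.read_state();print((s["tool_pos"]-O)@S);go(s,W([-.0065,-.0998,.08]),np.radians(22.8));print(s["q"][5],s["force"],s["wrist_torque"])
E
```

```text
t: 13.95
tool_pos: [0.5692, -0.2041, 0.0819]
orientation: [-1.498, 0.557, -0.575]
force: [3.9, -0.9, -1.6]
opening: 0.0217
[-0.00434525 -0.09968869  0.08191   ]
shift now-axes cm [-0.18  0.19 -0.12] turn deg [  0.27 -64.27   0.64] final-axes cm [-0.19  0.19  0.11]
0.2960205322114584 [ 3.86616015 -0.92778684 -1.62374113] [0.10002753 0.3485916  0.16490407]
```

```bash
python3 -m creep '[[[1,0,0,0,0,6,0],[1,0,0,0,0,6,0],[1,0,0,0,0,6,0],[1,0,0,0,0,6,0],[1,0,0,0,0,6,0],[1,0,0,0,0,6,0],[1,0,0,0,0,6,0],[1,0,0,0,0,6,0]]]'
python3 - <<'E'
from h import *
from plant import readout
s=readout.read_state();print((s["tool_pos"]-O)@S);go(s,W([-.0065,-.0998,.08]),np.radians(22.8));print(s["q"][5],s["force"],s["wrist_torque"])
E
```

```text
t: 14.75
tool_pos: [0.5699, -0.2055, 0.0819]
orientation: [-1.194, 1.217, -1.239]
force: [1.9, -0.0, -1.0]
opening: 0.0217
[-0.00341779 -0.10084962  0.0819394 ]
shift now-axes cm [-0.15  0.19 -0.29] turn deg [ 1.0000e-02 -1.1431e+02  8.8000e-01] final-axes cm [-0.2   0.19  0.26]
1.1686760025026295 [ 1.88261594 -0.03528945 -0.95648727] [0.18031559 0.23812417 0.11621229]
```

```bash
python3 -m creep '[[[1,-0.1,0,-0.2,0,6,0],[1,0,0,0,0,6,0],[1,0,0,0,0,6,0],[1,0,0,0,0,6,0],[1,0,0,0,0,5,0],[1,0,0,0,0,2,0],[1,0,0,0,0,0,0],[1,0,0,0,0,0,0]]]'
python3 - <<'E'
from h import *
from plant import readout
s=readout.read_state();print((s["tool_pos"]-O)@S);go(s,W([-.0065,-.0998,.08]),np.radians(22.8));print(s["q"][5],s["force"],s["wrist_torque"])
E
python3 -m creep '[[[0.3,0,0,0,0,0,0],[0.3,0,0,0,0,0,0],[0.3,0,0,0,0,0,0],[0.3,0,-3,0,0,0,0],[0,0,-4,0,0,0,0],[0,0,-4,0,0,0,0],[0,0,-4,0,0,0,0],[0,0,0,0,0,0,0]]]'
python3 - <<'E'
from plant import optics
import cv2,numpy as np
from h import *
for n in("wrist","top"):
    c=optics.read_camera(n);np.savez(f"pics/{n}4.npz",**c);cv2.imwrite(f"pics/{n}4.png",c["frame"][:,:,::-1])
c=load("pics/wrist4.npz");u,v=proj(c,W([-.007,-.1,.059]));print(u,v)
u,v=int(u)-60,int(v)-60;print(u,v)
a=c["frame"][v:v+120,u:u+120,::-1];cv2.imwrite("pics/wc4.png",cv2.resize(a,None,fx=5,fy=5,interpolation=cv2.INTER_CUBIC))
E
```

```text
t: 15.55
tool_pos: [0.5695, -0.2064, 0.082]
orientation: [-0.859, 1.615, -1.643]
force: [2.2, -0.5, -0.8]
opening: 0.022
[-0.00367389 -0.10184435  0.08198797]
shift now-axes cm [-0.08  0.19 -0.34] turn deg [  -0.34 -146.78    1.28] final-axes cm [-0.12  0.2   0.33]
1.734747884967541 [ 2.24758945 -0.51744965 -0.81259206] [ 0.19376741  0.2437817  -0.09685046]
t: 16.35
tool_pos: [0.5651, -0.2044, 0.2352]
orientation: [-0.867, 1.617, -1.638]
force: [0.6, -0.6, 1.2]
opening: 0.0812
319.10183786231727 185.89959010629624
259 125
```

View pics/wc4.png

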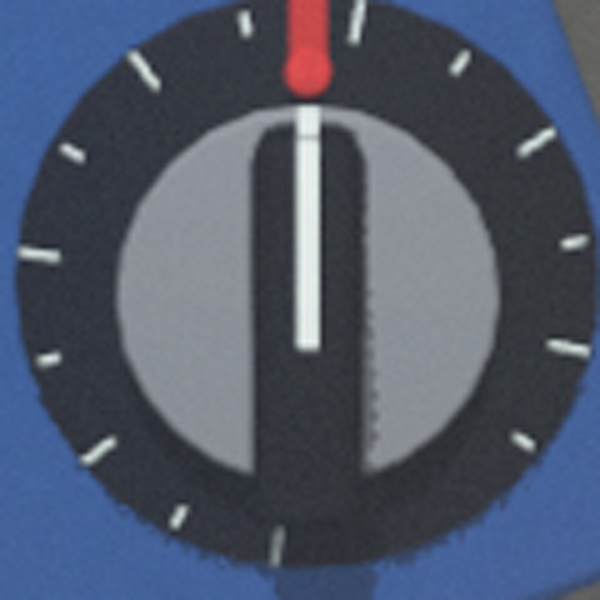

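The white pointer (column 308) runs straight into the red mark (column 308), so they agree to within about 1°. I'll back off and check the bail, the tin and the neighbouring objects.

```bash
python3 -m creep '[[[0,0,-3,0,0,0,0],[0,0,-4,0,0,0,0],[0,0,-4,0,0,0,0],[0,0,-3,0,0,0,0],[0,0,0,0,0,0,0],[0,0,0,0,0,0,0],[0,0,0,0,0,0,0],[0,0,0,0,0,0,0]]]'
python3 - <<'E'
from plant import optics
import cv2,numpy as np
from h import *
c=load("pics/wrist4.npz")
s=optics.read_camera("scene");cv2.imwrite("pics/scene5.png",s["frame"][:,:,::-1]);t=optics.read_camera("top");w=optics.read_camera("wrist")
print("wrist mark-dir vs white-dir")
o=rep(c,5,(259,125),dict(wt=(308,140,.099),wi=(308,350,.099),mi=(308,75,.047),mo=(308,10,.047),sl=(117,295,.059),sr=(499,295,.059)))
for n in(s,t,w):
  for y in(.05,.085,.12):
    u,v=proj(n,W([-.092,y,.159]))
    if 0<=u<639 and 0<=v<399: print(((px(n,u,v)-O)@S).round(4),n["frame"][int(round(v)),int(round(u))])
a=s["frame"][120:310,240:450,::-1];cv2.imwrite("pics/sc5.png",cv2.resize(a,None,fx=3,fy=3,interpolation=cv2.INTER_CUBIC))
E
```

```text
t: 17.25
tool_pos: [0.558, -0.2008, 0.354]
orientation: [-0.892, 1.651, -1.617]
force: [0.6, 0.2, -0.1]
opening: 0.0928
wrist mark-dir vs white-dir
wt [ 0.0289 -0.1166  0.099 ]
wi [-0.008  -0.1008  0.099 ]
mi [ 0.0375 -0.1204  0.047 ]
mo [ 0.0501 -0.1258  0.047 ]
sl [ 0.0112 -0.064   0.059 ]
sr [-0.0215 -0.1403  0.059 ]
[-0.0916  0.051   0.1581] [252 149  41]
[-0.0934  0.0814  0.1623] [243 138  38]
[-0.0906  0.1239  0.1555] [250 146  41]
[-0.0918  0.05    0.1573] [176  91  47]
[-0.092   0.085   0.1587] [174  90  48]
[-0.0914  0.1201  0.1549] [179  91  48]
[-0.092   0.0501  0.1589] [201 122  77]
[ 0.0238 -0.0859  0.4413] [114 119 125]
[ 0.0245 -0.0805  0.4431] [118 123 129]
```

View pics/sc5.png

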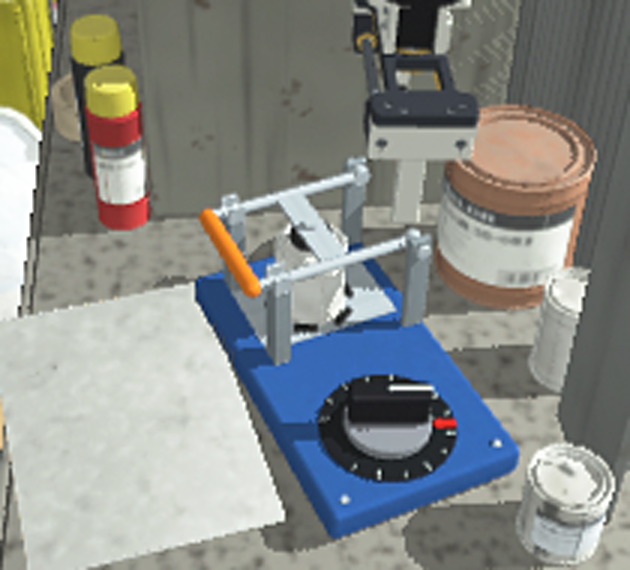

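The bail is level in both catches, the tin is upright in its nest, the neighbours are standing and the arm is clear. The pointer is at -23.2° and the mark at -23.4°, so I'm handing in.

```bash
python3 -c "
from plant import robot
print(robot.close_job())"
```

```text
the job is handed in; nothing more can be done
None
```

The shaker is ready and the job is handed in, at about 17 s of the 64 s allowed.

- **Bail:** I pinched the orange handle, swung it down along its arc and let go. I then pressed on it with shut fingers at about 26 N, and it sat on its stop. In the last check all three cameras put the top of the bar at about 0.158 m, which is the closed height. The scene picture shows both arms lying in their catches.
- **Knob:** I gripped it once and turned it about 147° clockwise, with no need to take it again. In the close wrist picture the white pointer lines up with the red mark: -23.2° against -23.4°.
- **Other things:** The tin stands in its nest and the spray cans and black-label tin are upright in the scene picture. I judged them by eye and did not measure their positions. The gripper is open and well clear of everything.

One measurement disagreed: my fit of the shaker's pose and the dial as seen by the wrist camera differed by about 2–3 mm. It made no difference, because the knob was centred by the grip and the final alignment was read directly from the picture.

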